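# Show the boss head to the inspection camera

## Task

The flat battery stands hard against the boss head: first take it away and stand it upright in its grey holder, down on the floor of the holder, and let it go. Then pick up the boss head and hold it still in the air in front of the inspection camera, the middle of its length 13 cm from the lens on the lens's line of sight (which slopes down), its screw pointing straight along that line into the lens and the side that was up on the bench still up. Finish while holding it there; do not touch the camera, do not tip the battery over, and leave the other things on the bench where they are.

Things in the scene. Friction and masses are not known exactly. Their poses are not given: they have to be found in the camera images.
- boss_head: rod clamp: pale cast-metal block with a brass-coloured thumb screw (fixed) at one end, 0.2 kg. Block 26 mm wide (x), 52 long (y = -15 to +37), 30 high (z, up as it lies); the screw sticks out of the -y end to y = -37, 74 mm overall. Origin: middle of the overall length and width, on the underside. Grasp from above across the 26 mm width, 11 mm from the origin towards +y
- boss_centre (a point): point in the boss head midway along its whole 74 mm length, on the screw's axis: 18 mm above its underside (boss head frame [0, 0, 18] mm)
- boss_screw_tip (a point): outer end of the boss head's screw (boss head frame [0, -37, 18] mm)
- battery: flat battery standing upright, blue and yellow: block 22 mm thick (x), 62 long (y = -25 to +37), 58 high; thin terminal strips on top reach z = 62 and overhang to y = -37. Parallel to the boss head, hard beside its -x flank with a gap of 1 to 4 mm. Origin on the underside, z up; block centre at y = +6. Grasp it across the 22 mm by its upper half, above the 30 mm high boss head
- battery_holder: grey plastic open-topped box with a screwed flange at each end, fixed to the bench: outside 44 (x) by 100 (y) by 20 mm high, walls and floor 5 mm, inside 34 by 90 mm; 130 mm long with flanges. Origin: centre of the underside, z up. The battery stands in it with its length along the holder's y, either way round
- camera: stand of the inspection camera, fixed to the bench: dark disc foot 80 mm across with an upright 12 mm post carrying the camera head about 200 mm above the bench. Origin: centre of the foot's underside
- camera_head: white box 60 deep, 52 wide, 40 mm high, round black lens on the robot's side. Origin: front of the lens, 200 mm above the bench. Line of sight: its -x axis, sloping down 0.35 rad (20 deg); y level, z the camera's up. boss_centre belongs at x = -130 mm, y = z = 0 of this frame, the boss head's -y along this +x and its z along this z
- weight: brass laboratory weight with a knob, 29 mm across, 34 mm high; bystander, leave it. Origin: centre of the underside
- stopper: rubber stopper, 32 mm across, 28 mm high; bystander, leave it. Origin: centre of the underside
- tealight: tealight candle, 39 mm across, 19 mm high; bystander, leave it. Origin: centre of the underside
Mind the look-alikes: they are no part of the job. There is more than one size of the camera; the job needs the larger.

How it is judged:
By the outcome, as a careful person would: the job done as asked, in the order asked, and still so for the second after the job is handed in, while the arm keeps its last pose, push and grip.
It also fails if it takes over 58 s, if anything falls off the work surface, if the arm or the gripper's body presses on something with over 40 N, if the wrist force passes 120 N, or if a joint passes its speed limit or range.

## Robot

A 6-joint arm with a two-finger parallel gripper is mounted at the origin on the work surface; the furniture and walls round the work are solid. World frame = base frame: x ahead of the robot, y to its left, z up, the work surface at z = 0. Lengths are in mm, angles in rad, forces in N, time in s.
With the tool pointing down it reaches from about 425 to 950 mm from the base axis. Payload 3.5 kg.
Tool frame: the origin (TCP) lies midway between the tips of the shut fingers; the grasp point (between the pads) lies 19 mm behind it (manip.pinch_z is the distance from the TCP to the grasp point, in mm); z points along the fingers, y is the line along which they close (so a half turn about z gives the same grasp; the last joint's range is limited). The gripper opens to 85 mm and grips with 20 to 120 N. Pads are 22 mm wide; open, the fingers measure 114 mm over their backs; the gripper's body (76 mm by 85 mm) begins 54 mm behind the grasp point. The pads swing forward as they close: fully open they stand 13 mm farther back than shut.
Start: joints at [0.981, 0.286, 1.577, -0, 1.279, -0.15], TCP at [287.35, 610.767, 231.325] pointing down, gripper open.
Joint ranges: [-2.77, 2.77], [-0.9, 2.22], [0.21, 2.48], [-1.53, 4.67], [0.24, 2.81], [-2.84, 2.84]. Speed limits (rad/s): [2.79, 2.79, 3.14, 3.14, 3.14, 3.14].

## Interface

Orientations are given as a rotation vector (axis times angle).
In Python, from rig import manip, get_image, job_done gives the robot as it stands.
- The arm moves only by the tool move_arm, never from a script. Its argument "increments" is a list of rows, each a list of 3 entries, a list of its own where there are three numbers: the turn, a rotation vector about the tool's x, y, z in rad, then the shift along the tool's x, y, z in mm, then the opening, from 0 (shut) to 1 (fully open). A call has 1 to 20 rows; each row is the pose to reach, as a shift and turn from the pose commanded when the call began, along the tool's axes at that moment; what a row does not reach only later rows make up. A row lasts 1/12 s, in which the tool goes at most 41.7 mm and 7.16 degrees, less where a joint would pass 70% of its speed; a pose out of reach is approached as far as the arm can. A call with a gripper value outside its range is refused whole. The fingers move at their own pace and stop on an object; "force" is the grip in N (left out, the last holds). Time passes only in rows, so rows that repeat a pose let the fingers close. It gives the time, the measured TCP pose, the force, the opening and the grip force at its end, in the units of the state.
- manip.sense(): the state, without advancing time (a new reading comes with each control period).
- get_image(name): name is "scene" or "top"; returns a dict with "pixels" (384x512x3 uint8, blue, green, red), "mtx" (3x3 intrinsics, pixels), "R" (3x3) and "t" (3): a world point X has camera coordinates R X + t. Camera axes: x right, y down, z forward; pixel columns grow to the right and rows downward; lengths in mm; the calibration is good to about 2 mm. A picture is of the moment at which its call begins. There is no depth.
- job_done(): hands the job in; it is judged then, once.
The state is a dict: "time": time; "joint_pos": joint angles; "dq": joint speeds; "joint_torque": joint torques, N m; "tcp_pos": TCP position; "ee_rot": TCP orientation; "force": force on the tool from outside, world axes, zero at the start; "moment": the same for the moment, N m; "grip_width": finger opening in mm; "grip_force": force on a finger pad.
Only numpy, scipy, OpenCV 4.12 (cv2) and the standard library are available. Lean on these libraries where they do the work, as an engineer would, in place of code of your own. Each camera call takes 0.05 s, during which the arm holds its last target. There are 200 camera calls.

## Working session

There is one attempt and no reset: what is moved stays moved. The work goes in short steps, Python scripts to look and compute and a tool call to move; the robot and the scene stay as the last step left them, time stands still between calls to the robot, and variables do not carry over. Pictures are saved under pics/ and viewed, at most 10 in all, crops included, and the job is handed in when it is done.

Besides the shell and the picture viewer there is one more tool, called as name(argument=value, ...), one argument or row to a line, values as JSON. move_arm: Moves the arm, as the interface text tells. Its arguments: {"type":"object","properties":{"increments":{"type":"array"},"force":{"type":"number"}},"required":["increments"]}

```bash
ls; mkdir -p pics; python3 - <<'E'
from rig import manip,get_image
import cv2,numpy as np,pickle
s=manip.sense();print(s['tcp_pos'],s['ee_rot'],s['time'],s['grip_width'])
for n in("scene","top"):
    d=get_image(n);cv2.imwrite(f"pics/{n}0.png",d['pixels']);pickle.dump(d,open(f"{n}0.pkl","wb"))
    print(n,d['mtx'].round(1).tolist(),(-d['R'].T@d['t']).round(0),d['R'].round(2).tolist())
E
```

```text
pics
[286.9719639  610.22463674 229.91727352] [-0.68501606 -3.06509828  0.00348207] 0.0 85.38834215360944
scene [[429.1, 0.0, 252.1], [0.0, 429.1, 193.7], [0.0, 0.0, 1.0]] [ -71. -735.  776.] [[0.79, -0.61, 0.01], [-0.33, -0.45, -0.83], [0.51, 0.65, -0.56]]
top [[397.1, 0.0, 258.1], [0.0, 397.1, 187.8], [0.0, 0.0, 1.0]] [ 338.   42. 1389.] [[0.01, -1.0, 0.03], [-0.99, -0.01, -0.15], [0.15, -0.02, -0.99]]
```

View pics/scene0.png

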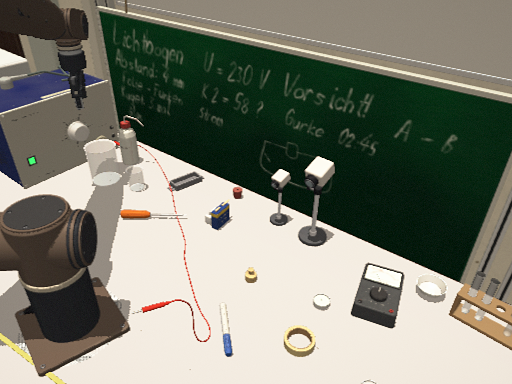

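View pics/top0.png

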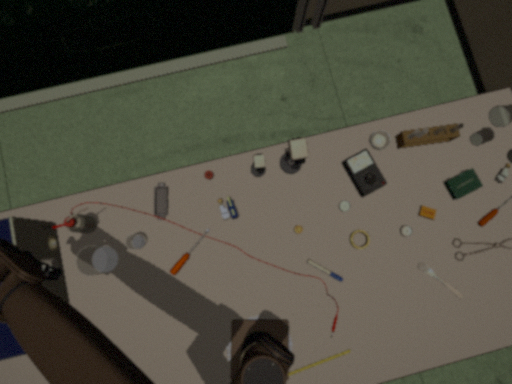

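The scene view shows the battery at (220,214) with the boss head to its left at (210,217), the holder at (186,181), the large camera with its foot at (313,235) and head at (319,175), and the small one at (279,219). In the top view the holder is at (162,200), battery and boss at (230,208), and the large camera at (293,155). I'll enlarge these.

```bash
python3 - <<'E'
import pickle,cv2,numpy as np
def crop(n,x,y,w,h,k):
    p=pickle.load(open(n+"0.pkl","rb"))['pixels'][y:y+h,x:x+w]
    if n=="top": p=cv2.convertScaleAbs(p,alpha=1.5)
    return cv2.resize(p,None,fx=k,fy=k,interpolation=cv2.INTER_NEAREST)
a=np.hstack([crop("scene",195,195,40,37,10),crop("scene",163,168,50,37,8)[:296].copy() if 0 else cv2.copyMakeBorder(crop("scene",163,168,50,37,8),0,74,0,0,cv2.BORDER_CONSTANT)])
b=np.hstack([crop("top",145,178,40,46,5)[:230],crop("top",215,193,30,30,8)[:230],crop("top",270,130,45,46,5)[:230]])
b=cv2.copyMakeBorder(b,0,0,0,max(0,800-b.shape[1]),cv2.BORDER_CONSTANT)[:,:800]
print(b.shape)
cv2.imwrite("pics/c1.png",np.vstack([a[:370],b]))
c=np.hstack([crop("scene",290,150,55,100,6)])
cv2.imwrite("pics/c2.png",c)
E
```

```text
(230, 800, 3)
```

View pics/c1.png

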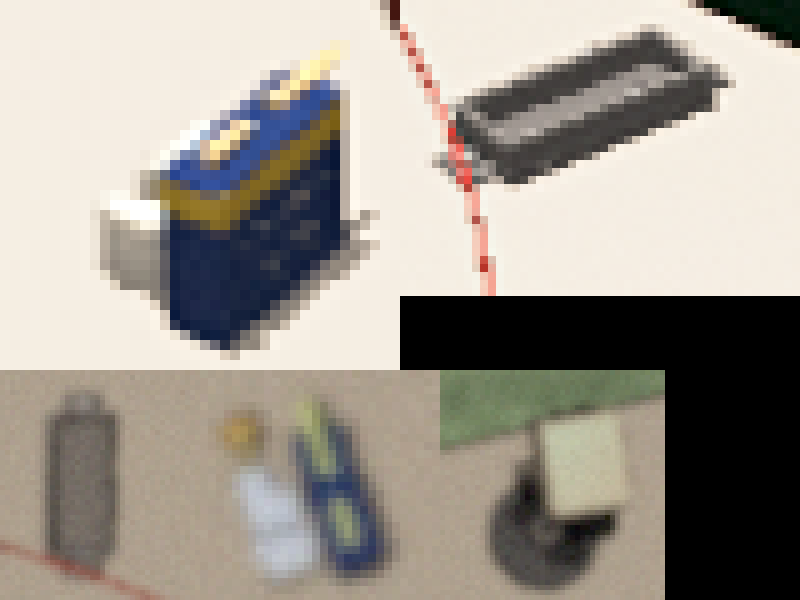

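View pics/c2.png

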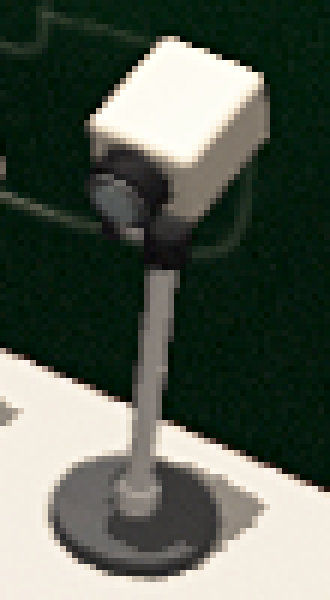

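The crops show clean corners for the battery top, the holder rim and the camera box. In c1, the battery strip overhangs at its far end, so both -y ends point away from the robot. The lens in c2 is at (118,195), which is scene pixel (309.5,182).

```bash
cat > h.py <<'E'
import pickle,numpy as np,cv2
D={n:pickle.load(open(f"{n}0.pkl","rb")) for n in("scene","top")}
def ray(n,p,D=D):
    d=D[n];v=d['R'].T@np.linalg.inv(d['mtx'])@np.array([*p,1.]);return -d['R'].T@d['t'],v/np.linalg.norm(v)
def onz(n,p,z,D=D):
    c,v=ray(n,p,D);return c+v*(z-c[2])/v[2]
def tri(ps,pt,D=D):
    A=[];b=[]
    for n,p in(("scene",ps),("top",pt)):
        c,v=ray(n,p,D);P=np.eye(3)-np.outer(v,v);A.append(P);b.append(P@c)
    A=np.vstack(A);b=np.hstack(b);x=np.linalg.lstsq(A,b,rcond=None)[0];return x,np.linalg.norm(A@x-b)
def proj(n,X,D=D):
    d=D[n];u=d['mtx']@(d['R']@np.array(X)+d['t']);return u[:2]/u[2]
E
cat > m.py <<'E'
from h import *
np.set_printoptions(precision=1,suppress=True)
S=lambda a,b:(195+a/10-.5,195+b/10-.5)
H=lambda a,b:(163+(a-400)/8-.5,168+b/8-.5)
C=lambda a,b:(290+a/6-.5,150+b/6-.5)
T1=lambda a,b:(145+a/5-.5,178+(b-370)/5-.5)
T2=lambda a,b:(215+(a-200)/8-.5,193+(b-370)/8-.5)
T3=lambda a,b:(270+(a-440)/5-.5,130+(b-370)/5-.5)
print("battery scene top z58");[print(onz("scene",S(*p),58)) for p in((160,182),(232,195),(342,95),(275,70))]
print("battery scene bot z0");[print(onz("scene",S(*p),0)) for p in((168,325),(232,348),(342,240))]
print("holder scene rim z20");[print(onz("scene",H(*p),20)) for p in((455,112),(520,145),(718,85),(652,30))]
print("holder bot z0");[print(onz("scene",H(*p),0)) for p in((520,183),(718,108))]
print("cam corners");[print(*tri(C(*a),T3(*b))) for a,b in(((90,122),(555,518)),((180,160),(628,500)),((265,75),(615,412)),((165,38),(540,420)))]
print("lens",onz("scene",C(118,196),200),"foot",onz("scene",C(135,512),8),onz("top",T3(543,535),8))
# top masks
im=D["top"]["pixels"].astype(int);b,g,r=im[...,0],im[...,1],im[...,2]
def comp(m,x0,y0,x1,y1,z,nm):
    k=np.zeros(m.shape,np.uint8);k[y0:y1,x0:x1]=m[y0:y1,x0:x1]
    c=max(cv2.findContours(k,0,2)[0],key=cv2.contourArea)
    q=cv2.boxPoints(cv2.minAreaRect(c));w=np.array([onz("top",p,z)[:2] for p in q]);e=w[1]-w[0],w[2]-w[1]
    print(nm,w.mean(0),[(round(np.linalg.norm(v),1),round(np.degrees(np.arctan2(v[1],v[0])),1)) for v in e])
print(im[193:223:3,215:245:3].tolist()[5])
comp((b>r+15)&(g<110),222,190,245,225,58,"bat")
comp((b>115)&(r>100)&(b>r-5),215,190,240,225,30,"boss")
comp((r<95),145,178,180,222,20,"holder")
E
python3 m.py
```

```text
battery scene top z58
[428.   92.9  58. ]
[440.8  76.   58. ]
[492.7  97.   58. ]
[484.2 118.8  58. ]
battery scene bot z0
[432.7 100.4   0. ]
[441.7  80.7   0. ]
[496.  103.6   0. ]
holder scene rim z20
[439.2 359.1  20. ]
[448.3 321.8  20. ]
[536.3 313.4  20. ]
[537.1 367.2  20. ]
holder bot z0
[448.2 325.    0. ]
[542.7 325.7   0. ]
cam corners
[598.2 -88.2 224.9] 0.4396168448233215
[ 609.1 -131.6  224.3] 2.041941431681327
[ 660.7 -123.4  242.2] 1.6667056881289608
[652.8 -76.6 242. ] 2.4301674306498504
lens [ 596.4 -109.6  200. ] foot [ 634.7 -105.2    8. ] [ 634.5 -104.1    8. ]
[[94, 106, 115], [98, 108, 117], [137, 130, 128], [124, 120, 120], [87, 89, 91], [68, 46, 34], [64, 47, 38], [69, 73, 77], [94, 105, 116], [97, 107, 117]]
bat [454.5  95.2] [(np.float64(18.0), np.float64(-70.8)), (np.float64(40.5), np.float64(-160.7))]
boss [455.8 125.6] [(np.float64(21.6), np.float64(-73.3)), (np.float64(43.0), np.float64(-163.0))]
holder [490.4 343.6] [(np.float64(48.3), np.float64(-89.3)), (np.float64(124.9), np.float64(-177.6))]
```

```bash
cat > p.py <<'E'
# commanded-pose bookkeeping: done(turn,shift) records a move; plan(p,x_axis hint,...) prints numbers
import json,os,numpy as np
from scipy.spatial.transform import Rotation as Ro
np.set_printoptions(precision=3,suppress=True)
F="cmd.json"
def load():
    d=json.load(open(F));return Ro.from_rotvec(d['r']),np.array(d['p'])
def save(R,p): json.dump(dict(r=R.as_rotvec().tolist(),p=list(map(float,p))),open(F,"w"))
def done(turn,shift):
    R,p=load();save(R*Ro.from_rotvec(turn),p+R.apply(shift))
def plan(p1,y,z=(0,0,-1)):
    """TCP to p1 with tool y along +-y, tool z along z"""
    R,p=load();z=np.array(z,float);z/=np.linalg.norm(z);y=np.array(y,float);y-=z*(y@z);y/=np.linalg.norm(y)
    c=[Ro.from_matrix(np.c_[np.cross(s*y,z),s*y,z]) for s in(1,-1)]
    for q in sorted(c,key=lambda q:(R.inv()*q).magnitude()):
        print("turn",(R.inv()*q).as_rotvec(),"shift",R.inv().apply(np.array(p1)-p))
def yaw(d): a=np.radians(d);return np.array([np.cos(a),np.sin(a),0]),np.array([-np.sin(a),np.cos(a),0])
E
python3 - <<'E'
from p import *
from rig import manip
s=manip.sense();R=Ro.from_rotvec(s['ee_rot']).as_matrix();print(R)
x=R[:,0]*[1,1,0];x/=np.linalg.norm(x);z=np.array([0,0,-1.])
save(Ro.from_matrix(np.c_[x,np.cross(z,x),z]),[287.35,610.767,231.325])
u,v=yaw(20);plan([462,97,130],v)
E
```

```text
[[-0.905  0.426 -0.001]
 [ 0.426  0.905 -0.002]
 [ 0.    -0.002 -1.   ]]
turn [ 0.    -0.    -0.789] shift [-376.759 -390.527  101.325]
turn [-0.    -0.     2.353] shift [-376.759 -390.527  101.325]
```

move_arm(
  increments=[
    [[0,0,-0.1],[-35,-36,5],1],
    [[0,0,-0.2],[-95,-98,15],1],
    [[0,0,-0.4],[-190,-196,40],1],
    [[0,0,-0.79],[-376.8,-390.5,101.3],1],
    [[0,0,-0.79],[-376.8,-390.5,101.3],1],
    [[0,0,-0.79],[-376.8,-390.5,101.3],1],
    [[0,0,-0.79],[-376.8,-390.5,101.3],1],
    [[0,0,-0.79],[-376.8,-390.5,101.3],1],
    [[0,0,-0.79],[-376.8,-390.5,101.3],1],
    [[0,0,-0.79],[-376.8,-390.5,101.3],1],
    [[0,0,-0.79],[-376.8,-390.5,101.3],1],
    [[0,0,-0.79],[-376.8,-390.5,101.3],1],
    [[0,0,-0.79],[-376.8,-390.5,101.3],1],
    [[0,0,-0.79],[-376.8,-390.5,101.3],1],
    [[0,0,-0.79],[-376.8,-390.5,101.3],1],
    [[0,0,-0.79],[-376.8,-390.5,101.3],1],
    [[0,0,-0.79],[-376.8,-390.5,101.3],1],
    [[0,0,-0.79],[-376.8,-390.5,101.3],1],
  ],
)

```text
time: 1.6
tcp_pos: [461.7, 98.1, 130.2]
ee_rot: [-0.55, 3.093, 0.0]
force: [0.8, 0.5, -1.0]
grip_width: 85.2
grip_force: 0.0
```

```bash
python3 - <<'E'
from p import *;done([0,0,-.79],[-376.8,-390.5,101.3]);print(load()[1])
from rig import get_image
import cv2
d=get_image("scene");t=get_image("top")
a=cv2.resize(d['pixels'][160:235,180:255],None,fx=7,fy=7,interpolation=0)
b=cv2.convertScaleAbs(cv2.resize(t['pixels'][180:230,205:244],None,fx=7,fy=7,interpolation=0),alpha=1.5)
b=cv2.copyMakeBorder(b,0,a.shape[0]-b.shape[0],0,0,0)
cv2.imwrite("pics/c3.png",np.hstack([a,b]))
E
```

```text
[462.049  97.007 130.025]
```

View pics/c3.png

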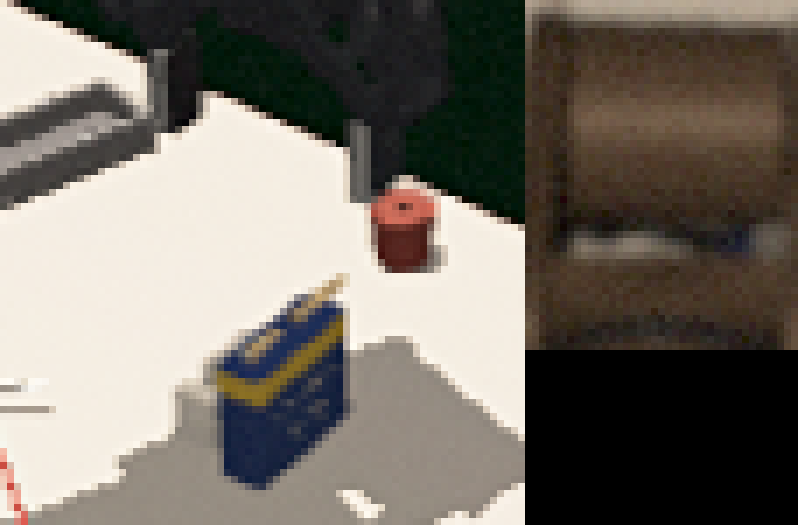

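The picture shows the fingertips at about (204,178) and (233,188), straddling the battery below. I'll check the projection and plan the descent.

```bash
python3 - <<'E'
from p import *;from h import proj
R,p=load();y=R.apply([0,1,0]);c=p+[0,0,13]
print(proj("scene",c+42*y),proj("scene",c-42*y),proj("scene",c+55*y),proj("scene",c-55*y))
u,v=yaw(20);plan([462,97,35],v)
E
```

```text
[206.63  177.981] [231.579 187.212] [202.906 176.603] [235.584 188.694]
turn [ 0.    -0.     0.001] shift [ 0.048  0.01  95.025]
turn [ 0.    0.   -3.14] shift [ 0.048  0.01  95.025]
```

move_arm(
  increments=[
    [[0,0,0],[0,0,30],1],
    [[0,0,0],[0,0,60],1],
    [[0,0,0],[0,0,80],1],
    [[0,0,0],[0,0,95],1],
    [[0,0,0],[0,0,95],1],
    [[0,0,0],[0,0,95],1],
    [[0,0,0],[0,0,95],0.6],
    [[0,0,0],[0,0,95],0.4],
    [[0,0,0],[0,0,95],0.3],
    [[0,0,0],[0,0,95],0.2],
    [[0,0,0],[0,0,95],0.1],
    [[0,0,0],[0,0,95],0],
    [[0,0,0],[0,0,95],0],
    [[0,0,0],[0,0,95],0],
  ],
  force=45,
)

```text
time: 2.87
tcp_pos: [462.5, 97.0, 35.7]
ee_rot: [-0.547, 3.093, -0.0]
force: [-1.2, 1.1, 5.9]
grip_width: 21.0
grip_force: 48.3
```

```bash
python3 - <<'E'
from p import *;done([0,0,0],[0,0,95])
u,v=yaw(2);plan([491,343,95],v)
E
```

```text
turn [ 0.    -0.     0.315] shift [-111.597  221.126  -59.975]
turn [ 0.     0.    -2.826] shift [-111.597  221.126  -59.975]
```

move_arm(
  increments=[
    [[0,0,0],[0,0,-5],0],
    [[0,0,0],[0,0,-15],0],
    [[0,0,0],[0,0,-30],0],
    [[0,0,0],[0,0,-45],0],
    [[0,0,0],[0,0,-60],0],
    [[0,0,0],[0,0,-60],0],
  ],
)

```text
time: 3.37
tcp_pos: [464.2, 97.0, 98.3]
ee_rot: [-0.546, 3.087, -0.002]
force: [0.9, -0.2, -1.4]
grip_width: 21.2
grip_force: 47.5
```

move_arm(
  increments=[
    [[0,0,0.02],[-6,11,0],0],
    [[0,0,0.06],[-18,36,0],0],
    [[0,0,0.1],[-33,66,0],0],
    [[0,0,0.14],[-50,98,0],0],
    [[0,0,0.19],[-66,131,0],0],
    [[0,0,0.23],[-82,163,0],0],
    [[0,0,0.27],[-97,192,0],0],
    [[0,0,0.3],[-107,212,0],0],
    [[0,0,0.315],[-111.6,221.1,0],0],
    [[0,0,0.315],[-111.6,221.1,0],0],
    [[0,0,0.315],[-111.6,221.1,0],0],
    [[0,0,0.315],[-111.6,221.1,0],0],
  ],
)

```text
time: 4.37
tcp_pos: [490.4, 342.0, 94.1]
ee_rot: [0.055, -3.139, 0.002]
force: [0.2, -0.7, -2.1]
grip_width: 20.9
grip_force: 47.4
```

```bash
python3 - <<'E'
from p import *;done([0,0,0],[0,0,-60]);done([0,0,.315],[-111.6,221.1,0]);print(load()[1])
from rig import get_image,manip
import cv2,pickle
print(manip.sense()['tcp_pos'])
d=get_image("scene");t=get_image("top")
pickle.dump(d,open("scene1.pkl","wb"));pickle.dump(t,open("top1.pkl","wb"))
a=cv2.resize(d['pixels'][140:222,155:235],None,fx=6,fy=6,interpolation=0)
b=cv2.convertScaleAbs(cv2.resize(t['pixels'][170:230,145:185],None,fx=7,fy=7,interpolation=0),alpha=1.5)
b=cv2.copyMakeBorder(b,0,a.shape[0]-b.shape[0],0,0,0)
cv2.imwrite("pics/c4.png",np.hstack([a,b]))
E
```

```text
[491.012 342.977  95.025]
[490.382 341.978  94.107]
```

View pics/c4.png

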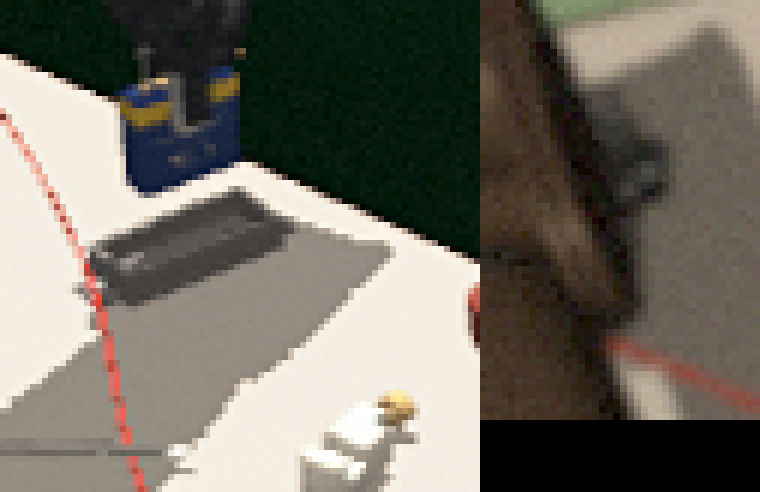

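The battery hangs upright over the holder: its bottom edge runs (148,195)–(240,162) in the crop and the holder rim lies below it. I'll refine the holder centre by sub-pixel edges, and the battery's too.

```bash
python3 - <<'E'
from h import *
np.set_printoptions(precision=1,suppress=True)
g=cv2.cvtColor(D["top"]["pixels"],6).astype(float)
L=[]
for r in range(184,214,3):
    row=g[r-1:r+2,148:182].mean(0);d=np.diff(row)
    def sub(i):
        w=d[i-1:i+2];return 148+i+.5+(np.arange(-1,2)*w).sum()/w.sum()
    i=d[:15].argmin();j=15+d[15:].argmax()
    l=onz("top",(sub(i),r),20);q=onz("top",(sub(j),r),0);q2=onz("top",(sub(j),r),20)
    L.append([l[0],l[1],q[1],q2[1],(l[1]+q[1])/2])
print(np.array(L))
print(g[198,150:182])
# column profile
print(g[178:224,163]); 
for r in(183,214):print(r,onz("top",(163,r),20))
S=lambda a,b:(155+a/6-.5,140+b/6-.5)
print("bat bottom z58.6",[onz("scene",S(*p),58.6) for p in((148,195),(240,162),(124,184))])
# scene holder: vertical profile
gs=cv2.cvtColor(D["scene"]["pixels"],6)
print(gs[166:196,172:206:6].T)
E
```

```text
[[549.1 359.8 335.6 331.3 347.7]
 [538.5 368.3 326.3 322.2 347.3]
 [528.  370.6 324.2 320.2 347.4]
 [517.5 369.8 324.7 320.7 347.2]
 [507.1 367.8 325.2 321.1 346.5]
 [496.7 369.3 323.2 319.1 346.2]
 [486.3 368.6 322.5 318.5 345.6]
 [475.9 368.3 322.6 318.5 345.4]
 [465.6 366.6 321.8 317.8 344.2]
 [455.2 366.1 323.  319.  344.5]]
[108. 105. 104.  95.  77.  61.  58.  69.  73.  69.  75.  75.  72.  70.
  70.  69.  67.  70.  87. 104. 109. 107. 108. 110. 106. 106. 107. 108.
 106. 108. 109. 107.]
[107. 106. 105. 103.  91.  82.  79.  77.  72.  64.  65.  70.  74.  72.
  72.  71.  72.  73.  74.  72.  70.  72.  76.  73.  75.  73.  73.  71.
  72.  74.  71.  72.  71.  75.  70.  66.  71.  69.  71.  68.  69.  73.
  93. 104. 110. 108.]
183 [552.9 339.5  20. ]
214 [445.3 334.8  20. ]
bat bottom z58.6 [array([465.4, 334.9,  58.6]), array([522.8, 335.7,  58.6]), array([460.7, 352.5,  58.6])]
[[239 238 238 239 238 239 238 239 239 238 239 240 244 208 102  88 165 112
   73  65  83 134 115 156  92 178 190 189 188 110]
 [238 238 238 239 238 239 239 239 239 240 233 192  88  59  61  66 149 155
  173 111  67  65  68  57  76 241 242 239 239 238]
 [238 238 238 239 238 238 238 241 238 169  79  65  64  71 150 155 167  88
   61  66  65  59 174 241 241 240 238 239 239 239]
 [241 239 239 239 238 242 216 108  61  65  65 130 153 155 152  83  61  67
   61  70 244 244 239 238 238 239 238 238 239 238]
 [ 12 232 243 240 241 237 193 112  68  63  84 162  99  65  63  66  66 117
  240 241 239 239 239 239 238 238 238 239 238 239]
 [ 14  19   7  61 247 244 239 239 241 239 162 129  80 175 182 180 238 240
  239 237 239 239 238 238 238 238 239 239 239 238]]
```

```bash
python3 - <<'E'
from p import *
u,v=yaw(2);plan([491,345.5,44],v)
E
```

```text
turn [ 0. -0.  0.] shift [-0.077  2.522 51.025]
turn [ 0.     0.    -3.141] shift [-0.077  2.522 51.025]
```

move_arm(
  increments=[
    [[0,0,0],[0,2.5,0],0],
    [[0,0,0],[0,2.5,8],0],
    [[0,0,0],[0,2.5,18],0],
    [[0,0,0],[0,2.5,28],0],
    [[0,0,0],[0,2.5,38],0],
    [[0,0,0],[0,2.5,46],0],
    [[0,0,0],[0,2.5,50],0],
    [[0,0,0],[0,2.5,51],0],
    [[0,0,0],[0,2.5,51],0],
  ],
)

```text
time: 5.22
tcp_pos: [490.7, 345.4, 43.4]
ee_rot: [0.055, -3.14, 0.001]
force: [-0.2, 0.0, -1.3]
grip_width: 21.1
grip_force: 47.5
```

move_arm(
  increments=[
    [[0,0,0],[0,0,1],0],
    [[0,0,0],[0,0,2],0],
    [[0,0,0],[0,0,3],0],
    [[0,0,0],[0,0,3.5],0],
    [[0,0,0],[0,0,3.5],0],
    [[0,0,0],[0,0,3.5],0],
  ],
)

```text
time: 5.72
tcp_pos: [491.1, 345.6, 40.8]
ee_rot: [-0.055, 3.141, 0.0]
force: [-0.4, 0.8, -0.8]
grip_width: 21.2
grip_force: 47.5
```

move_arm(
  increments=[
    [[0,0,0],[0,0,0.5],0],
    [[0,0,0],[0,0,1],0],
    [[0,0,0],[0,0,1.5],0],
    [[0,0,0],[0,0,1.5],0],
    [[0,0,0],[0,0,1.5],0],
  ],
)

```text
time: 6.13
tcp_pos: [491.2, 345.7, 40.7]
ee_rot: [-0.056, 3.141, -0.0]
force: [-3.7, -2.0, 6.8]
grip_width: 20.8
grip_force: 48.5
```

move_arm(
  increments=[
    [[0,0,0],[0,0,0],0.3],
    [[0,0,0],[0,0,0],0.4],
    [[0,0,0],[0,0,0],0.7],
    [[0,0,0],[0,0,0],1],
    [[0,0,0],[0,0,0],1],
    [[0,0,0],[0,0,0],1],
    [[0,0,0],[0,0,-20],1],
    [[0,0,0],[0,0,-50],1],
    [[0,0,0],[0,0,-90],1],
    [[0,0,0],[0,0,-130],1],
    [[0,0,0],[0,0,-160],1],
    [[0,0,0],[0,0,-160],1],
  ],
)

```text
time: 7.13
tcp_pos: [494.9, 347.5, 208.4]
ee_rot: [-0.055, 3.127, 0.01]
force: [1.1, 0.7, 0.7]
grip_width: 85.5
grip_force: 0.0
```

```bash
python3 - <<'E'
from p import *;done([0,0,0],[0,2.5,51]);done([0,0,0],[0,0,3.5]);done([0,0,0],[0,0,1.5]);done([0,0,0],[0,0,-160]);print(load()[1])
from rig import get_image,manip
import cv2,pickle
s=manip.sense();print(s['tcp_pos'],s['grip_width'])
d=get_image("scene");t=get_image("top")
pickle.dump(d,open("scene0.pkl","wb"));pickle.dump(t,open("top0.pkl","wb"))
a=cv2.resize(d['pixels'][155:232,160:230],None,fx=6,fy=6,interpolation=0)
b=cv2.convertScaleAbs(cv2.resize(t['pixels'][192:222,212:242],None,fx=12,fy=12,interpolation=0),alpha=1.5)
b=cv2.copyMakeBorder(b,0,a.shape[0]-b.shape[0],0,0,0)
cv2.imwrite("pics/c5.png",np.hstack([a,b]))
E
```

```text
[490.924 345.475 199.025]
[494.896 347.489 208.354] 85.47264454595918
```

View pics/c5.png

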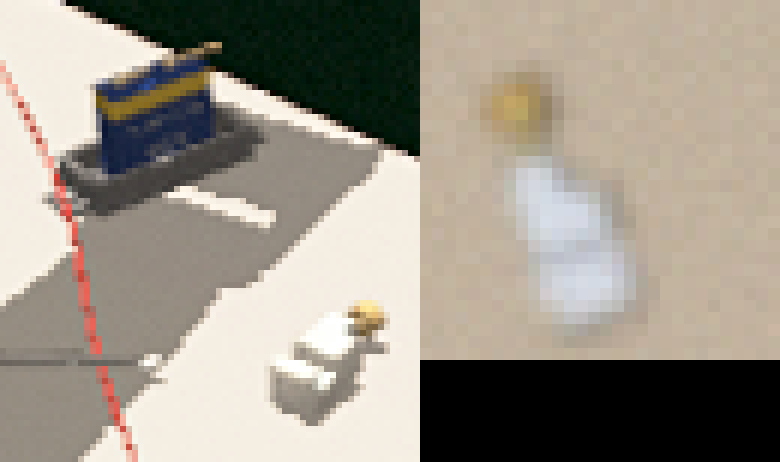

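The battery stands upright in the holder. The boss head is now clear: in the right panel its knob is at (518,102) and its +y end centre is near (592,312). In the left panel the knob is at (367,318).

```bash
python3 - <<'E'
from h import *
np.set_printoptions(precision=1,suppress=True)
im=D["top"]["pixels"].astype(float);w=im[190:224,212:242];b,g,r=w[...,0],w[...,1],w[...,2]
yy,xx=np.mgrid[190:224,212:242]
# knob: low blue relative to red, block: blue >= red
def cen(wt,z):
    wt=np.clip(wt,0,None);m=wt>0.25*wt.max();n,l=cv2.connectedComponents(m.astype(np.uint8))
    k=max(range(1,n),key=lambda i:wt[l==i].sum());wt=wt*(l==k);s=wt.sum()
    c=np.array([(xx*wt).sum()/s,(yy*wt).sum()/s])
    P=np.c_[xx.ravel()-c[0],yy.ravel()-c[1]];C=(P*wt.ravel()[:,None]).T@P/s;e,V=np.linalg.eigh(C)
    X=onz("top",c,z);Y=onz("top",c+5*V[:,1],z)-X
    print(c,X,"yaw",np.degrees(np.arctan(Y[1]/Y[0])),"ext",np.sqrt(12*e)*3.5,int((wt>0).sum()));return X
bg=np.median(b-r)
B=cen((b-r)-bg-5,27);K=cen(-((b-r)-bg)-6,22)
d=K-B;print("yaw",np.degrees(np.arctan2(d[1],d[0])),np.hypot(*d[:2]))
S=lambda a,b:(160+a/6-.5,155+b/6-.5)
for n,p,z in(("knob c",(367,318),18),("end bl near-left z30",(270,365),30),("near-right z30",(318,382),30),("end bottom r",(315,422),0),("end bottom l",(275,405),0)):print(n,onz("scene",S(*p),z))
E
```

```text
[224.1 211.9] [454.3 125.2  27. ] yaw 25.57964645738358 ext [23.5 45.1] 107
[219.5 200.4] [494.3 142.4  22. ] yaw -56.25091895316392 ext [11.7 12.8] 16
yaw 23.352605684109736 43.51773120502215
knob c [494.5 142.8  18. ]
end bl near-left z30 [426.8 124.8  30. ]
near-right z30 [437.9  99.9  30. ]
end bottom r [439.9 107.6   0. ]
end bottom l [431.5 130.4   0. ]
```

```bash
python3 - <<'E'
from p import *
u,v=yaw(22);plan([456,125,100],v)
E
```

```text
turn [ 0.    -0.    -0.349] shift [  42.667 -219.108   99.025]
turn [-0.    -0.     2.793] shift [  42.667 -219.108   99.025]
```

move_arm(
  increments=[
    [[0,0,-0.05],[5,-20,0],1],
    [[0,0,-0.1],[12,-60,10],1],
    [[0,0,-0.2],[20,-100,30],1],
    [[0,0,-0.3],[28,-140,50],1],
    [[0,0,-0.35],[35,-180,75],1],
    [[0,0,-0.35],[42.7,-219,99],1],
    [[0,0,-0.35],[42.7,-219,99],1],
    [[0,0,-0.35],[42.7,-219,99],1],
    [[0,0,-0.35],[42.7,-219,130],1],
    [[0,0,-0.35],[42.7,-219,160],1],
    [[0,0,-0.35],[42.7,-219,180],1],
    [[0,0,-0.35],[42.7,-219,190],1],
    [[0,0,-0.35],[42.7,-219,195],1],
    [[0,0,-0.35],[42.7,-219,195],1],
    [[0,0,-0.35],[42.7,-219,195],1],
  ],
)

```text
time: 8.48
tcp_pos: [456.7, 125.5, 4.7]
ee_rot: [-0.602, 3.082, -0.0]
force: [0.0, -0.1, 0.4]
grip_width: 85.3
grip_force: 0.0
```

move_arm(
  increments=[
    [[0,0,0],[0,0,0],0.6],
    [[0,0,0],[0,0,0],0.45],
    [[0,0,0],[0,0,0],0.35],
    [[0,0,0],[0,0,0],0.25],
    [[0,0,0],[0,0,0],0.1],
    [[0,0,0],[0,0,0],0],
    [[0,0,0],[0,0,0],0],
    [[0,0,0],[0,0,0],0],
    [[0,0,0],[0,0,0],0],
  ],
  force=60,
)

```text
time: 9.23
tcp_pos: [456.7, 125.1, 4.7]
ee_rot: [-0.601, 3.082, -0.0]
force: [-0.4, -0.1, 5.6]
grip_width: 24.9
grip_force: 60.3
```

move_arm(
  increments=[
    [[0,0,0],[0,0,-5],0],
    [[0,0,0],[0,0,-20],0],
    [[0,0,0],[0,0,-45],0],
    [[0,0,0],[0,0,-75],0],
    [[0,0,0],[0,0,-105],0],
    [[0,0,0],[0,0,-130],0],
    [[0,0,0],[0,0,-145],0],
    [[0,0,0],[0,0,-150],0],
    [[0,0,0],[0,0,-150],0],
    [[0,0,0],[0,0,-150],0],
  ],
)

```text
time: 10.07
tcp_pos: [454.8, 125.0, 152.6]
ee_rot: [0.601, -3.081, -0.0]
force: [-0.3, 0.5, -3.0]
grip_width: 24.9
grip_force: 59.5
```

```bash
python3 - <<'E'
from p import *;done([0,0,-.35],[42.7,-219,195]);done([0,0,0],[0,0,-150]);print(load()[1])
from h import *
from scipy.optimize import brentq
from rig import manip;s=manip.sense();print(s['tcp_pos'],s['grip_width'])
def quad(n,x0,y0,x1,y1,cond,k=8):
    im=cv2.resize(D[n]["pixels"][y0:y1,x0:x1],None,fx=k,fy=k,interpolation=cv2.INTER_CUBIC);m=cond(im.astype(int)).astype(np.uint8)
    c=max(cv2.findContours(m,0,1)[0],key=cv2.contourArea)[:,0].astype(float)
    h=cv2.convexHull(c.astype(np.float32))
    for e in np.arange(.01,.2,.005):
        q=cv2.approxPolyDP(h,e*cv2.arcLength(h,True),True)[:,0]
        if len(q)<=4:break
    # refine: fit lines to contour points near each side
    Ls=[]
    for a,b in zip(q,np.roll(q,-1,0)):
        t=(c-a)@(b-a)/((b-a)@(b-a));dd=np.abs(np.cross(b-a,c-a))/np.linalg.norm(b-a)
        v=c[(t>.2)&(t<.8)&(dd<.5*k*1.5)].astype(np.float32);f=cv2.fitLine(v,cv2.DIST_HUBER,0,.01,.01).ravel();Ls.append(np.cross([f[2],f[3],1],[f[2]+f[0],f[3]+f[1],1]))
    P=[np.cross(Ls[i-1],Ls[i]) for i in range(len(Ls))];P=np.array([p[:2]/p[2] for p in P])
    return (P+.5)/k-.5+[x0,y0]
qs=quad("scene",298,150,340,200,lambda i:i.min(2)>200)
qt=quad("top",280,130,315,170,lambda i:(i[...,2]>135)&(i[...,0]>105))
print("scene",qs);print("top",qt)
cax=lambda y:np.array([np.cos(y)*np.cos(.35),np.sin(y)*np.cos(.35),np.sin(.35)])
lat=lambda y:np.array([-np.sin(y),np.cos(y),0])
for n,q in(("scene",qs),("top",qt)):
    for a,b in zip(q,np.roll(q,-1,0)):
        N=np.cross(ray(n,a)[1],ray(n,b)[1]);N/=np.linalg.norm(N)
        for nm,f in(("depth",cax),("width",lat)):
            g=np.linspace(-.4,.8,241);v=[N@f(t) for t in g]
            i=np.where(np.sign(v[:-1])!=np.sign(v[1:]))[0]
            if len(i):print(n,a.round(1),b.round(1),nm,np.degrees(brentq(lambda t:N@f(t),g[i[0]],g[i[0]+1])).round(1))
E
```

```text
[455.964 125.107 154.025]
[454.838 125.01  152.56 ] 24.928981110189554
scene [[317.083 155.866]
 [333.392 162.191]
 [320.934 176.805]
 [304.793 170.027]]
top [[304.553 138.56 ]
 [306.94  155.18 ]
 [293.166 157.328]
 [290.806 141.683]]
scene [317.1 155.9] [333.4 162.2] width 12.1
scene [333.4 162.2] [320.9 176.8] depth 11.3
scene [320.9 176.8] [304.8 170. ] width 11.8
scene [304.8 170. ] [317.1 155.9] depth 11.8
top [304.6 138.6] [306.9 155.2] depth 11.3
top [306.9 155.2] [293.2 157.3] width 9.9
top [293.2 157.3] [290.8 141.7] depth 11.2
top [290.8 141.7] [304.6 138.6] width 14.0<stdin>:15: DeprecationWarning: Arrays of 2-dimensional vectors are deprecated. Use arrays of 3-dimensional vectors instead. (deprecated in NumPy 2.0)
```

```bash
cat > cam.py <<'E'
from p import *;from h import *
ps=np.radians(11.6)
c=np.array([np.cos(ps)*np.cos(.35),np.sin(ps)*np.cos(.35),np.sin(.35)]);l=np.array([-np.sin(ps),np.cos(ps),0]);zc=np.cross(c,l)
E
python3 - <<'E'
from cam import *
qs=[(317.08,155.87),(333.39,162.19),(320.93,176.81),(304.79,170.03)]
qt=[(290.81,141.68),(304.55,138.56),(306.94,155.18),(293.17,157.33)]
X=[]
for a,b in zip(qs,qt):
    x,e=tri(a,b);X.append(x);print(x,e)
m=np.mean(X,0);bc=m-20*zc;k=(bc[2]-200)/c[2];lens=bc-k*c
print("top centre",m,"box c",bc,"prot",k-30,"lens",lens,"scene lens proj",proj("scene",lens),"seen ~(309.3,182.2)")
print("foot dir",np.degrees(np.arctan2(-104.7-lens[1],634.6-lens[0])))
lens=np.array([lens[0],lens[1],200])
B=lens-130*c;T=B-11*c-13.7*zc;print("boss",B,"tcp",T)
plan(T-60*c,l,-zc);plan(T,l,-zc)
E
```

```text
[646.318 -81.012 245.651] 0.46025701670382446
[ 658.922 -123.685  242.312] 2.1167315304128738
[ 611.835 -132.417  221.546] 0.18416092498757408
[601.921 -88.861 223.885] 3.831857663886179
top centre [ 629.749 -106.494  233.349] box c [ 636.467 -105.115  214.561] prot 12.464910198731317 lens [ 597.391 -113.136  200.   ] scene lens proj [310.451 182.65 ] seen ~(309.3,182.2)
foot dir 12.77394250174549
boss [ 477.767 -137.691  155.423] tcp [ 472.247 -138.824  138.782]
turn [ 0.032 -0.349  0.181] shift [ 139.511 -240.463   35.817]
turn [ 0.516  0.047 -2.916] shift [ 139.511 -240.463   35.817]
turn [ 0.032 -0.349  0.181] shift [  84.088 -250.707   15.243]
turn [ 0.516  0.047 -2.916] shift [  84.088 -250.707   15.243]
```

```bash
python3 - <<'E'
from cam import *
B=np.array([597,-112,200])-130*c;T=B-11*c-13.7*zc;print(B,T);plan(T,l,-zc)
E
```

```text
[ 477.376 -136.555  155.423] [ 471.855 -137.688  138.782]
turn [ 0.032 -0.349  0.181] shift [  84.024 -249.508   15.243]
turn [ 0.516  0.047 -2.916] shift [  84.024 -249.508   15.243]
```

move_arm(
  increments=[
    [[0,-0.01,0],[3,-10,0],0],
    [[0.003,-0.03,0.02],[11,-34,2],0],
    [[0.007,-0.07,0.04],[21,-62,4],0],
    [[0.011,-0.12,0.06],[31,-92,6],0],
    [[0.016,-0.17,0.09],[42,-124,8],0],
    [[0.02,-0.22,0.11],[52,-155,10],0],
    [[0.024,-0.26,0.13],[62,-185,12],0],
    [[0.028,-0.3,0.16],[72,-214,13],0],
    [[0.03,-0.33,0.17],[80,-236,15],0],
    [[0.032,-0.349,0.181],[84,-249.5,15.2],0],
    [[0.032,-0.349,0.181],[84,-249.5,15.2],0],
    [[0.032,-0.349,0.181],[84,-249.5,15.2],0],
    [[0.032,-0.349,0.181],[84,-249.5,15.2],0],
    [[0.032,-0.349,0.181],[84,-249.5,15.2],0],
  ],
)

```text
time: 11.23
tcp_pos: [471.4, -136.4, 137.8]
ee_rot: [-0.284, 2.78, 0.052]
force: [-0.3, 0.3, -1.6]
grip_width: 25.1
grip_force: 59.6
```

```bash
python3 - <<'E'
from cam import *
done([.032,-.349,.181],[84,-249.5,15.2]);R,p=load()
from rig import get_image,manip
import pickle
s=manip.sense();print(p,s['tcp_pos'],s['joint_pos'],s['grip_width'],"rot err",(R.inv()*Ro.from_rotvec(s['ee_rot'])).as_rotvec())
d=get_image("scene");pickle.dump(d,open("scene2.pkl","wb"))
for nm,y in(("tip",-37),("centre",0),("end",37)):
  B=np.array([597,-112,200])-130*c-y*c;print(nm,proj("scene",B),proj("scene",B+12*zc))
a=cv2.resize(d['pixels'][150:245,235:345],None,fx=6,fy=6,interpolation=0);cv2.imwrite("pics/c6.png",a)
E
```

```text
[ 471.875 -137.672  138.825] [ 471.409 -136.366  137.837] [-0.622 -0.183  2.276  0.346  0.838 -2.602] 25.127563165157756 rot err [-0.002  0.002 -0.001]
tip [288.145 208.204] [287.39  205.144]
centre [278.999 218.949] [278.152 215.94 ]
end [269.584 230.011] [268.64  227.056]
```

View pics/c6.png

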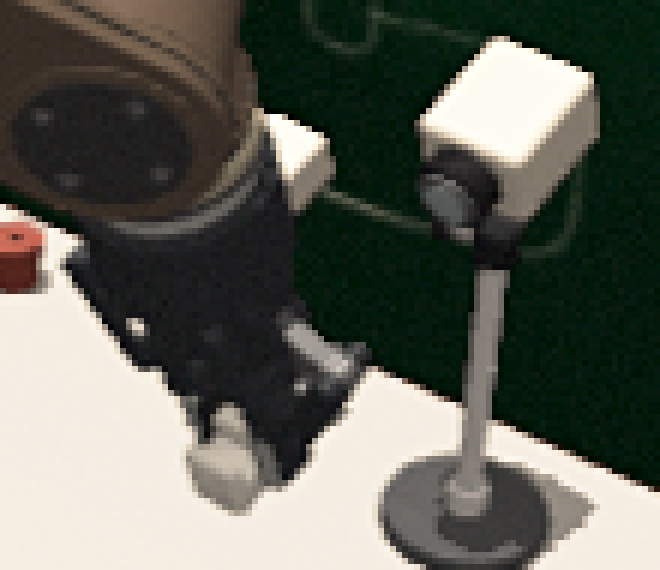

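The boss head is held with its +y end toward the scene camera, end face near crop (215,475), screw hidden behind the finger. I'll compare its outline with the predicted corners, and use the top view too.

```bash
python3 - <<'E'
from cam import *
from rig import get_image
import pickle
d=get_image("scene");t=get_image("top");pickle.dump(t,open("top2.pkl","wb"))
B=np.array([597,-112,200])-130*c
def bp(x,y,z): return B-x*l*(-1)*(1) *0 + (-y)*c + (z-18)*zc + x*np.cross(-c,zc)
P=[bp(x,37,z) for x in(-13,13) for z in(0,30)]+[bp(0,-37,18),bp(0,-15,18)]
def crop(n,im,x,y,w,h,k,al=1.):
    o=cv2.convertScaleAbs(cv2.resize(im[y:y+h,x:x+w],None,fx=k,fy=k,interpolation=0),alpha=al)
    for i,X in enumerate(P):
        u=proj(n,X);q=tuple(int(round(v)) for v in((u[0]-x+.5)*k,(u[1]-y+.5)*k));print(n,i,u.round(1),q)
        cv2.circle(o,q,3,(255,0,255) if i<4 else (0,0,255),-1)
    return o
a=crop("scene",d['pixels'],258,198,40,50,10);b=crop("top",t['pixels'],280,160,40,50,10,1.6)
cv2.imwrite("pics/c7.png",np.hstack([a,b]))
E
```

```text
scene 0 [275.3 236.7] (178, 392)
scene 1 [273.  229.4] (155, 319)
scene 2 [266.7 232. ] (92, 345)
scene 3 [264.3 224.7] (68, 272)
scene 4 [288.1 208.2] (306, 107)
scene 5 [282.7 214.6] (252, 171)
top 0 [310.  210.9] (305, 514)
top 1 [312.1 213.4] (326, 539)
top 2 [302.1 212.5] (226, 530)
top 3 [304.  214.9] (245, 554)
top 4 [303.8 190.6] (243, 311)
top 5 [304.8 197.4] (253, 379)
```

View pics/c7.png

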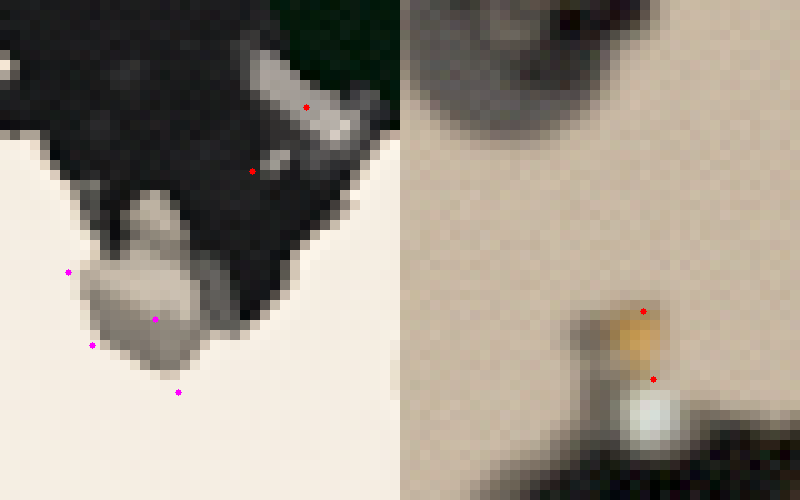

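In the scene panel the end face sits about 1.5 px above the prediction, with its corners at (92,330), (168,375) and (198,300). In the top panel the knob is at (632,335), against a predicted tip at (643,311). Now I'll compare camera-box residuals so that only the relative error counts.

```bash
python3 - <<'E'
from cam import *
from scipy.optimize import least_squares
lens=np.array([597,-112,200.]);bc=lens+42.5*c
t2=pickle.load(open("top2.pkl","rb"))["pixels"].astype(int)
w=t2[185:203,295:310];wt=np.clip(w[...,2]-w[...,0]-35,0,None);yy,xx=np.mgrid[185:203,295:310]
k=np.array([(xx*wt).sum(),(yy*wt).sum()])/wt.sum();print("knob px",k,(wt>0).sum())
qs=[(317.08,155.87),(333.39,162.19),(320.93,176.81),(304.79,170.03)]
qt=[(290.81,141.68),(304.55,138.56),(306.94,155.18),(293.17,157.33)]
pr=[bc+a*30*c+b*26*l+20*zc for a,b in((1,1),(1,-1),(-1,-1),(-1,1))]
for n,q in(("scene",qs),("top",qt)):
    r=np.array([np.array(o)-proj(n,X) for o,X in zip(q,pr)]);print(n,"box resid",r.round(2).tolist(),"mean",r.mean(0))
print("lens resid",np.array([309.3,182.2])-proj("scene",lens))
B=lens-130*c
X=np.cross(-c,zc);bp=lambda x,y,z:B-y*c+(z-18)*zc+x*X
S=lambda a,b:np.array([258+a/10-.5,198+b/10-.5])
for nm,o,P in(("BL",S(90,332),bp(13,37,0)),("BR",S(168,377),bp(-13,37,0)),("TL",S(78,258),bp(13,37,30))):
    print("boss",nm,o-proj("scene",P))
print("knob",k-proj("top",bp(0,-30.5,20)))
for nm,v in(("c",c),("l",l),("zc",zc)):print(nm,"scene/mm",proj("scene",B+v)-proj("scene",B),"top/mm",proj("top",B+v)-proj("top",B))
from rig import manip;print(manip.sense()['tcp_pos'])
E
```

```text
knob px [303.254 193.223] 26
scene box resid [[0.3, 1.0], [-0.82, 0.49], [0.1, -0.79], [1.43, -0.17]] mean [0.254 0.134]
top box resid [[2.43, 1.55], [-0.87, 1.58], [-1.41, -1.5], [1.67, -2.51]] mean [ 0.455 -0.22 ]
lens resid [-0.72  -0.302]
boss BL [-0.225 -1.318]
boss BR [-0.969 -1.506]
boss TL [ 0.981 -1.427]
knob [-0.952  0.488]
c scene/mm [ 0.251 -0.295] top/mm [-0.047 -0.305]
l scene/mm [-0.332 -0.172] top/mm [-0.311  0.06 ]
zc scene/mm [-0.07  -0.249] top/mm [0.066 0.074]
[ 471.906 -136.664  138.671]
```

move_arm(
  increments=[
    [[0,0,0],[0.5,-1.8,0.8],0],
    [[0,0,0],[0.5,-1.8,0.8],0],
    [[0,0,0],[0.5,-1.8,0.8],0],
    [[0,0,0],[0.5,-1.8,0.8],0],
    [[0,0,0],[0.5,-1.8,0.8],0],
    [[0,0,0],[0.5,-1.8,0.8],0],
    [[0,0,0],[0.5,-1.8,0.8],0],
    [[0,0,0],[0.5,-1.8,0.8],0],
    [[0,0,0],[0.5,-1.8,0.8],0],
    [[0,0,0],[0.5,-1.8,0.8],0],
  ],
)

```text
time: 12.22
tcp_pos: [472.0, -139.5, 137.9]
ee_rot: [-0.282, 2.779, 0.05]
force: [0.1, -0.3, -2.9]
grip_width: 24.9
grip_force: 59.6
```

```bash
python3 - <<'E'
from cam import *
done([0,0,0],[.5,-1.8,.8]);R,p=load()
from rig import manip,job_done
s=manip.sense();print(p,s['tcp_pos'],s['dq'],s['grip_width'],s['grip_force'],(R.inv()*Ro.from_rotvec(s['ee_rot'])).as_rotvec(),R.as_matrix()[:,0],-c)
print(job_done())
E
```

```text
[ 472.045 -139.475  137.902] [ 472.017 -139.521  137.913] [-0.    -0.002 -0.001 -0.     0.     0.001] 24.94100932450523 59.5924311876297 [ 0. -0.  0.] [-0.92  -0.189 -0.343] [-0.92  -0.189 -0.343]
the job is handed in; nothing more can be done
None
```

The job is handed in at about 12 s: the battery stands upright and released in its holder, and the boss head is held still in front of the larger camera, screw towards the lens, placed to within an estimated 2–3 mm (the last small correction was not re-checked by picture).

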